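# Unclip the blue cover of a control module for inspection

## Robot

A 7-joint arm with a two-finger parallel gripper is mounted at the origin on the work surface. World frame = base frame: x ahead of the robot, y to its left, z up, the work surface at z = 0. Lengths are in m, angles in rad, forces in N, time in s.
With the tool pointing down it reaches from about 0.4 to 0.85 m from the base axis. Payload 10.4 kg.
Tool frame: the origin (TCP) lies at the very end of the fingers, on their centre line; the grasp point (between the pads) lies 19 mm behind it (r.pinch_z is the distance from the TCP to the grasp point, in m); z points along the fingers, y is the line along which they close (so a half turn about z gives the same grasp; the last joint's range is limited). The gripper opens to 87 mm and grips with 3 to 60 N. Pads are 19 mm wide; open, the fingers measure 117 mm over their backs; the gripper's body (75 mm by 190 mm) begins 51 mm behind the grasp point.
Start: joints at [-1.335, 0.332, -0.065, 1.46, 0.022, 1.35, -0.088], TCP at [0.16, 0.604, 0.223] pointing down, gripper open.
Joint ranges: [-2.6, 2.6], [-0.5, 2.12], [-1.47, 1.34], [0.16, 2.42], [-1.27, 4.41], [0.06, 2.06], [-2.6, 2.6]. Speed limits (rad/s): [2.22, 2.22, 2.79, 2.79, 3.14, 3.14, 3.14].

## Interface

Orientations are given as a unit quaternion [x, y, z, w].
In Python, from bench import r, camera gives the robot as it stands. The module is installed in compiled form; this text tells all that it offers.
- The arm moves only by the shell command python3 -m pendant 'ROWS' [FORCE]. ROWS is JSON, a list of rows, each an object with "dp": the shift along the tool's x, y, z as a fraction of full scale, a list of three; "rotation": the turn, a rotation vector about the tool's x, y, z as a fraction of full scale, a list of three; "jaw": the opening, from 0 (shut) to 1 (fully open). A call has 1 to 8 rows; each row is the pose to reach, as a shift and turn from the pose commanded when the call began, along the tool's axes at that moment, turning the shorter way round; what a row does not reach only later rows make up. Full scale, the value 1, is 0.15 m for a shift and 2 pi rad for a turn. A row lasts 1/8 s, in which the tool goes at most 62.5 mm and 10.7 degrees, less where a joint would pass 70% of its speed; a pose out of reach is approached as far as the arm can. A call with a number of a shift or a turn outside -1 to 1 is refused whole. A call with a gripper value outside its range is refused whole. The fingers move at their own pace and stop on an object; FORCE is the grip in N (left out, the last holds). Time passes only in rows, so rows that repeat a pose let the fingers close. It gives the time, the measured TCP pose, the force, the opening and the grip force at its end, in the units of the state.
- r.read_state(): the state, without advancing time (a new reading comes with each control period).
- camera(name): name is "scene" or "top"; returns a dict with "image" (480x640x3 uint8, red, green, blue), "z_map" (480x640 float32, m along the optical axis (not along the pixel's ray), 0 where there is no reading), "mtx" (3x3 intrinsics, pixels), "T" (4x4, takes a point from camera to world coordinates). Camera axes: x right, y down, z forward; pixel columns grow to the right and rows downward; lengths in m; the calibration is good to about 2 mm. A picture is of the moment at which its call begins.
- r.close_job(): hands the job in; it is judged then, once.
The state is a dict: "time": time; "joint_positions": joint angles; "joint_vel": joint speeds; "joint_torque": joint torques, N m; "ee_pos": TCP position; "eef_rot": TCP orientation; "ft_force": force on the tool from outside, world axes, zero at the start; "torque": the same for the moment, N m; "width": finger opening in m; "grip_force": force on a finger pad.
Only numpy, scipy, OpenCV 4.12 (cv2) and the standard library are available. Lean on these libraries where they do the work, as an engineer would, in place of code of your own. Each camera call takes 0.05 s, during which the arm holds its last target. There are 200 camera calls.

## Task

Open the control module that has the blue cover, so that its board can go under the microscope: squeeze the cover's two orange snap tabs together to unclip it, lift the cover off, and set it down flat, right way up, inside the black tray. Do not drop it, and leave the light-grey cover of the other module clipped on where it is.

Things in the scene. Friction and masses are not known exactly. Their poses are not given: they have to be found in the camera images.
- blue_cover: Blue clip-on cover, plate 124 (x) x 84 (y) x 4 mm, 0.11 kg, with two orange tabs, level on the rim of a grey housing fixed to the bench. Origin: centre of the plate's underside, 55 mm above the bench; z up. Tabs stand mid-plate across y from each other; nothing else is on it. With both tabs in it lifts straight up by them, clear after 15 mm. Feet reach 13 mm below the origin and carry it level.
- blue_left_tab (a joint): Orange snap tab at the blue cover's +y side: upright paddle 24 mm wide (x), 6 thick (y), top 30 mm above the cover's origin, outer face at y = +30 mm, so 60 mm over both tabs at rest, 44 fully squeezed. Value: m pressed in towards the middle, 0 rest, 0.008 stop; sprung, 2 N at rest, 5 N at 0.004, 8 N at 0.008. Its hook below holds the cover on and is free above 0.004.
- blue_right_tab (a joint): The like orange tab at the blue cover's -y side, outer face at y = -30 mm: 0 m at rest, 0.008 pressed fully in towards the middle. Fingers can come straight down outside the two tabs (the plate's top lies 4 mm above its origin) and close along the cover's y.
- tray: Black open parts tray, 210 (x) x 180 (y) x 20 mm outside, walls and floor 5 mm thick, fixed to the bench. Origin: centre of its underside, on the bench; z up, x along the long side. A cover standing in it has its origin 18 mm above the tray's origin.
- grey_cover: Light-grey cover with black tabs, otherwise the same as the blue one, clipped on a second, like module. It stays on. Origin as for the blue cover.
There are look-alikes about, which are no part of the job. There is more than one size of the blue_cover; the job needs the middle-sized.

How it is judged:
On the way, in this order (a step that is already met when the one before it is completed fails the run):
1. both orange tabs are squeezed in past 4 mm while the blue cover is still in place (value of joint each of blue_left_tab, blue_right_tab above 0.004 m and distance of blue_cover from where it was at the start of the episode below 0.01 m), for 0.1 s.
2. the blue cover is lifted more than 25 mm off its module in the fingers (height (world z) of blue_cover above 0.08 m and contact force between the fingers and blue_cover above 0.5 N), for 0.1 s.
At the end, for the whole second after the job is handed in: The blue cover stands released and at rest on the tray's floor, wholly inside its walls (centre within 60 mm of the tray's centre each way, origin less than 23 mm above the tray's underside), right way up and level within 7 degrees; the grey cover is within 10 mm of where it was (x of blue_cover in the frame of tray between -0.06 and 0.06 m and y of blue_cover in the frame of tray between -0.06 and 0.06 m and z of blue_cover in the frame of tray below 0.023 m and angle between blue_cover's own z axis and vertical below 0.12 rad and linear speed of blue_cover below 0.02 m/s and distance of grey_cover from where it was at the start of the episode below 0.01 m); the robot touches nothing.
It fails at once if the blue cover is let go in mid-air: over the tray more than 25 mm above where it stands in it, or anywhere more than 80 mm above the bench (contact force between anything else and blue_cover below 0.02 N and ((horizontal distance between blue_cover and tray below 0.1 m and height (world z) of blue_cover above 0.043 m) or height (world z) of blue_cover above 0.08 m)).
It fails at once if the grey cover is shifted or unclipped (moved more than 10 mm) (distance of grey_cover from where it was at the start of the episode above 0.01 m).
It also fails if it takes over 35 s, if anything falls off the work surface, if the arm or the gripper's body presses on something with over 40 N, if the wrist force passes 120 N, or if a joint passes its speed limit or range.

## Working session

There is one attempt and no reset: what is moved stays moved. The work goes in short steps, Python scripts to look and compute and a shell command to move; the robot and the scene stay as the last step left them, time stands still between calls to the robot, and variables do not carry over. Pictures are saved under pics/ and viewed, at most 10 in all, crops included, and the job is handed in when it is done.

```bash
mkdir -p pics
python3 - <<'E'
from bench import r,camera
import cv2,numpy as np
for n in("scene","top"):
    c=camera(n); cv2.imwrite(f"pics/{n}0.png",c["image"][:,:,::-1]); np.savez(f"{n}0.npz",**c)
    print(n,c["mtx"].round(1).tolist(),c["T"].round(3).tolist())
s=r.read_state();print(s)
E
```

```text
scene [[534.4, 0.0, 314.6], [0.0, 534.4, 242.2], [0.0, 0.0, 1.0]] [[-0.503, 0.486, -0.715, 1.151], [0.865, 0.286, -0.413, 0.361], [0.003, -0.826, -0.564, 0.674], [0.0, 0.0, 0.0, 1.0]]
top [[577.0, 0.0, 316.2], [0.0, 577.0, 234.2], [0.0, 0.0, 1.0]] [[0.026, -0.986, 0.165, 0.152], [-1.0, -0.025, 0.01, -0.068], [-0.005, -0.165, -0.986, 1.518], [0.0, 0.0, 0.0, 1.0]]
{'time': 0.1, 'joint_positions': array([-1.33459507,  0.33278471, -0.06469513,  1.46086699,  0.0215995 ,
        1.34989322, -0.08851023]), 'joint_vel': array([ 0.00011079, -0.00224284,  0.00043068, -0.00253351,  0.00028583,
        0.00058162, -0.00078505]), 'joint_torque': array([ 2.23457522e-03, -6.24545503e+01,  2.52633390e-02, -3.90721071e+01,
       -6.13486231e-02,  3.66906845e-02,  4.00768954e-05]), 'ee_pos': array([0.15986818, 0.60384717, 0.22184384]), 'eef_rot': array([ 1.29037562e-01,  9.91639507e-01, -6.26307724e-04, -5.19445567e-05]), 'ft_force': array([0.42362224, 0.23936973, 0.31129295]), 'torque': array([ 0.04290527, -0.0130812 , -0.00676943]), 'grip_force': 0.0, 'width': 0.08710934645856015}
```

View pics/scene0.png

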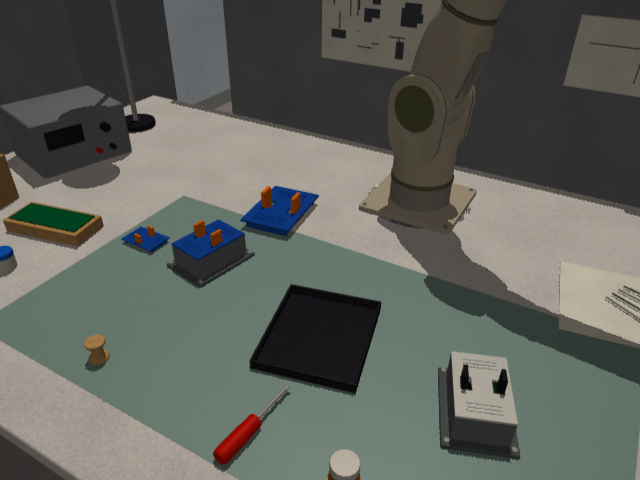

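View pics/top0.png

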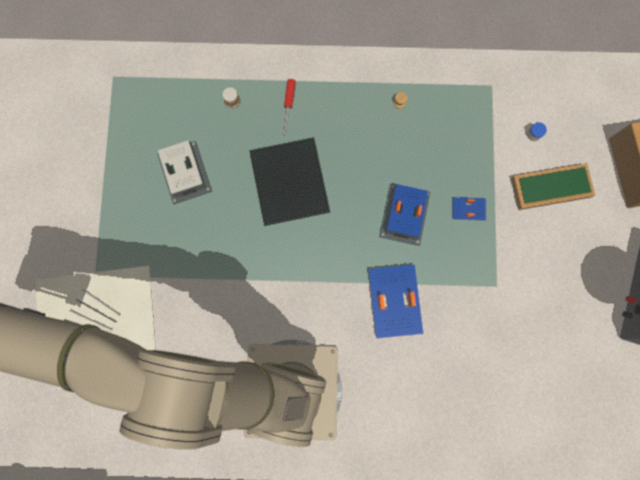

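The pictures show three blue covers in the top view: a small one at (470,208) lying on the mat, a middle one at (407,212) on a grey housing, and a large one at (397,300) on the bench. The middle one, at (222,240) in the scene view, fits because it is clipped on a housing and is middle-sized. The tray is at (290,181) and the grey cover at (183,168). I'll confirm with a crop and measure.

```bash
cat > m.py <<'E'
import cv2,numpy as np
def ray(c,uv):
    d=np.linalg.inv(c["mtx"])@np.r_[uv,1.]; return c["T"][:3,3],c["T"][:3,:3]@d
def onplane(c,uv,z):
    o,d=ray(c,uv); return o+d*(z-o[2])/d[2]
def tri(c1,u1,c2,u2):
    o,d=ray(c1,u1);p,e=ray(c2,u2);t=np.linalg.lstsq(np.c_[d,-e],p-o,rcond=None)[0]
    a,b=o+d*t[0],p+e*t[1]; return (a+b)/2,np.linalg.norm(a-b)
def blobs(img,lo,hi,amin):
    m=cv2.inRange(cv2.cvtColor(img,cv2.COLOR_RGB2HSV),lo,hi)
    cs=cv2.findContours(m,cv2.RETR_EXTERNAL,cv2.CHAIN_APPROX_NONE)[0]
    return [k for k in cs if cv2.contourArea(k)>amin]
E
python3 - <<'E'
from m import *
S,T=[dict(np.load(f"{n}0.npz")) for n in("scene","top")]
for n,c in(("S",S),("T",T)):
    for k in blobs(c["image"],(105,120,50),(130,255,255),150):
        b=cv2.minAreaRect(k); print(n,"blue",np.round(b[0]),np.round(b[1]))
        print("  corners",cv2.boxPoints(b).round(1).tolist() if n=="T" else cv2.approxPolyDP(cv2.convexHull(k),6,True)[:,0].tolist())
    for k in blobs(c["image"],(5,150,120),(18,255,255),12):
        x=k[:,0]; print(n,"orange",x.mean(0).round(1),cv2.boundingRect(k),cv2.contourArea(k))
# tray and plate from the top view by depth
for k in blobs(T["image"],(0,0,0),(180,255,45),1500):
    b=cv2.minAreaRect(k)
    if abs(b[0][0]-290)<30 and abs(b[0][1]-181)<30:
        q=cv2.boxPoints(b);print("tray px",q.round(1).tolist())
        w=np.array([onplane(T,p,.02) for p in q]);print(w.round(3).tolist(),w.mean(0),np.linalg.norm(np.diff(w,axis=0),axis=1))
def depthpt(c,u,v):
    z=np.median(c["z_map"][v-1:v+2,u-1:u+2]);o,d=ray(c,(u,v));return (o+d*z).round(4)
for u,v in((407,225),(407,195),(470,208),(397,300),(290,181)):print(u,v,depthpt(T,u,v))
a=cv2.resize(T["image"][160:345,350:500],None,fx=3,fy=3,interpolation=2);b=cv2.resize(S["image"][170:290,110:330],None,fx=1.5*1.1,fy=1.65)
o=np.zeros((a.shape[0],a.shape[1]+b.shape[1],3),np.uint8);o[:,:a.shape[1]]=a;o[:b.shape[0],a.shape[1]:]=b
print(o.shape);cv2.imwrite("pics/crop1.png",o[:,:,::-1])
E
```

```text
S blue [145. 239.] [43. 21.]
  corners [[122, 238], [139, 227], [168, 237], [151, 252]]
S blue [208. 238.] [28. 68.]
  corners [[244, 233], [198, 260], [172, 244], [216, 220]]
S blue [279. 208.] [45. 69.]
  corners [[318, 195], [286, 235], [241, 220], [275, 186]]
S orange [215.6 232.3] (211, 230, 10, 6) 12.5
S orange [198.3 222.6] (194, 220, 10, 6) 16.5
S orange [295.1 196. ] (291, 193, 9, 7) 19.5
S orange [265.5 189.4] (261, 186, 10, 7) 20.0
T blue [395. 301.] [69. 46.]
  corners [[368.29998779296875, 268.8999938964844], [414.0, 263.79998779296875], [421.6000061035156, 332.29998779296875], [375.8999938964844, 337.29998779296875]]
T blue [468. 208.] [21. 31.]
  corners [[453.0, 198.0], [484.0, 198.0], [484.0, 219.0], [453.0, 219.0]]
T blue [407. 210.] [33. 47.]
  corners [[386.20001220703125, 229.6999969482422], [395.8999938964844, 183.89999389648438], [428.20001220703125, 190.6999969482422], [418.6000061035156, 236.5]]
T orange [381.1 301.8] (379, 296, 6, 13) 37.5
T orange [412.  298.6] (410, 293, 5, 13) 32.0
T orange [418.6 210.7] (417, 206, 4, 10) 14.5
T orange [398.  206.4] (396, 202, 5, 9) 19.0
407 225 [ 0.4258 -0.2857  0.0593]
407 195 [ 0.5046 -0.2855  0.0603]
470 208 [ 0.4847 -0.4601  0.0129]
397 300 [ 0.2354 -0.2653  0.0236]
290 181 [0.5485 0.0218 0.0068]
(555, 813, 3)
```

View pics/crop1.png

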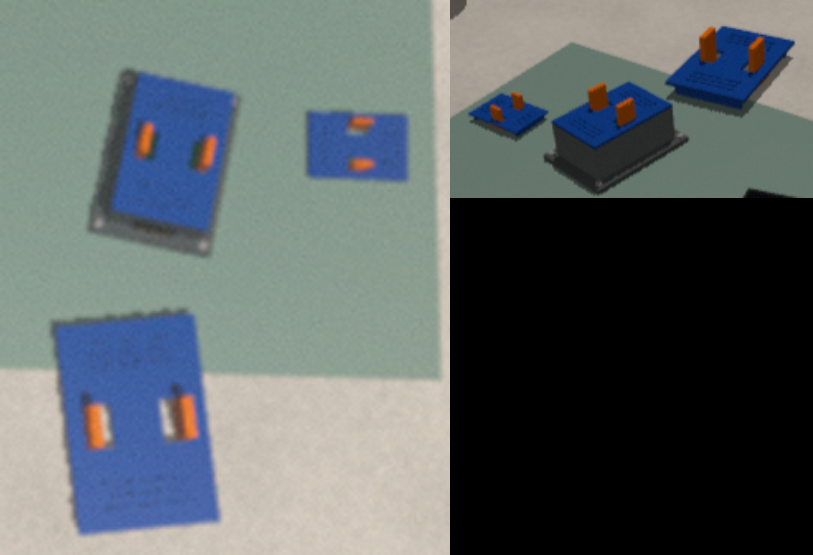

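The crop confirms it: the middle cover sits on a grey housing with its two tabs at about (398,206) and (418,211) in the top view, while the other two lie flat on the bench. Next I triangulate the corners and tabs, and find the tray.

```bash
cat > m2.py <<'E'
from m import *
S,T=[dict(np.load(f"{n}0.npz")) for n in("scene","top")]
def quad(c,cen,lo,hi):
    k=[k for k in blobs(c["image"],lo,hi,150) if cv2.pointPolygonTest(cv2.convexHull(k),cen,False)>=0][0]
    h=cv2.convexHull(k)
    return cv2.approxPolyN(h,4,approxCurve=None,ensure_convex=True).reshape(-1,2).astype(float)
def order(qT,qS,z):  # match scene corners to top ones by nearest projection
    W=np.array([onplane(T,p,z) for p in qT]);Pc=(W-S["T"][:3,3])@S["T"][:3,:3];uv=(Pc@S["mtx"].T);uv=uv[:,:2]/uv[:,2:]
    return W,uv,np.array([qS[np.argmin(np.linalg.norm(qS-u,axis=1))] for u in uv])
for name,cT,cS,lo,hi,z in(("blue",(407,212),(208,238),(105,120,40),(130,255,255),.059),("tray",(290,181),(318,335),(0,0,0),(180,255,50),.02)):
    qT,qS=quad(T,cT,lo,hi),quad(S,cS,lo,hi);W,uv,m=order(qT,qS,z)
    print(name,"top",qT.tolist(),"\n scene",m.tolist(),"proj",uv.round(0).tolist())
    P=np.array([tri(T,a,S,b)[0] for a,b in zip(qT,m)]);print(" tri",P.round(4).tolist(),"gap",[round(tri(T,a,S,b)[1],4) for a,b in zip(qT,m)])
    for n,w in(("plane",W),("tri",P)):
        e=np.diff(np.r_[w,w[:1]],axis=0);L=np.linalg.norm(e,axis=1);l=e[np.argmax(L)];print(" ",n,"centre",w.mean(0).round(4),"sides",L.round(3),"dir long deg",[round(float(np.degrees(np.arctan2(x[1],x[0]))%180),1) for x in e])
tT=sorted([k[:,0].mean(0) for k in blobs(T["image"],(3,130,100),(20,255,255),8) if 390<k[:,0,0].mean()<425 and k[:,0,1].mean()<240],key=lambda p:p[0])
tS=sorted([cv2.approxPolyN(cv2.convexHull(k),4).reshape(-1,2) for k in blobs(S["image"],(3,130,60),(20,255,255),20) if 185<k[:,0,0].mean()<228 and 215<k[:,0,1].mean()<250],key=lambda p:p[:,0].mean())
print(tT,[t.tolist() for t in tS])
for a in tT: print("tab top on z=.085",onplane(T,a,.085).round(4))
print("scene tops",[onplane(S,p,.085).round(4) for p in((198.3,222.6),(215.6,232.3))])
for a in tT:
  for b in((198.3,222.6),(215.6,232.3)): print("tri",tri(T,a,S,b))
E
python3 m2.py
```

```text
blue top [[428.0, 191.0], [419.0, 237.0], [387.0, 229.0], [396.0, 184.0]] 
 scene [[169.0, 243.0], [218.0, 219.0], [246.0, 233.0], [197.0, 260.0]] proj [[172.0, 242.0], [219.0, 218.0], [245.0, 233.0], [199.0, 258.0]]
 tri [[0.5196, -0.3432, 0.0565], [0.3964, -0.3178, 0.0567], [0.4134, -0.2332, 0.0584], [0.5353, -0.2587, 0.0553]] gap [np.float64(0.0064), np.float64(0.0023), np.float64(0.0032), np.float64(0.0026)]
  plane centre [ 0.465  -0.2871  0.059 ] sides [0.124 0.084 0.122 0.085] dir long deg [169.0, 77.1, 169.2, 78.7]
  tri centre [ 0.4662 -0.2882  0.0567] sides [0.126 0.086 0.125 0.086] dir long deg [168.3, 78.7, 168.2, 79.5]Traceback (most recent call last):
  File "m2.py", line 11, in <module>
    qT,qS=quad(T,cT,lo,hi),quad(S,cS,lo,hi);W,uv,m=order(qT,qS,z)
          ~~~~^^^^^^^^^^^^
  File "m2.py", line 4, in quad
    k=[k for k in blobs(c["image"],lo,hi,150) if cv2.pointPolygonTest(cv2.convexHull(k),cen,False)>=0][0]
      ~~~~~~~~~~~~~~~~~~~~~~~~~~~~~~~~~~~~~~~~~~~~~~~~~~~~~~~~~~~~~~~~~~~~~~~~~~~~~~~~~~~~~~~~~~~~~~~~^^^
IndexError: list index out of range
```

```bash
sed -i 's/(180,255,50),.02/(180,255,V),.02/; s/^S,T=/V=62\nS,T=/' m2.py; python3 -c "
from m import *
for n,p in (('top',(290,181)),('scene',(318,335))):
    i=np.load(n+'0.npz')['image'];print(i[p[1]-3:p[1]+3,p[0]].tolist(), i[p[1],p[0]-90:p[0]+90:6].max(1).tolist())"; python3 m2.py | tail -22
```

```text
[[55, 53, 52], [55, 58, 56], [51, 56, 56], [50, 48, 51], [49, 51, 53], [51, 54, 49]] [186, 95, 153, 150, 148, 150, 145, 150, 150, 129, 56, 55, 51, 53, 57, 51, 55, 57, 52, 53, 52, 150, 150, 153, 151, 151, 151, 147, 147, 151]
[[23, 20, 21], [23, 20, 24], [23, 21, 26], [22, 20, 24], [23, 21, 26], [24, 23, 26]] [122, 120, 123, 124, 122, 122, 25, 24, 25, 24, 24, 24, 22, 23, 21, 24, 23, 20, 24, 25, 23, 25, 27, 27, 15, 121, 124, 122, 122, 122]
blue top [[428.0, 191.0], [419.0, 237.0], [387.0, 229.0], [396.0, 184.0]] 
 scene [[169.0, 243.0], [218.0, 219.0], [246.0, 233.0], [197.0, 260.0]] proj [[172.0, 242.0], [219.0, 218.0], [245.0, 233.0], [199.0, 258.0]]
 tri [[0.5196, -0.3432, 0.0565], [0.3964, -0.3178, 0.0567], [0.4134, -0.2332, 0.0584], [0.5353, -0.2587, 0.0553]] gap [np.float64(0.0064), np.float64(0.0023), np.float64(0.0032), np.float64(0.0026)]
  plane centre [ 0.465  -0.2871  0.059 ] sides [0.124 0.084 0.122 0.085] dir long deg [169.0, 77.1, 169.2, 78.7]
  tri centre [ 0.4662 -0.2882  0.0567] sides [0.126 0.086 0.125 0.086] dir long deg [168.3, 78.7, 168.2, 79.5]
tray top [[329.0, 2
[... 583 characters left out ...]
eg [103.2, 13.0, 103.7, 12.3]
[array([398.05, 206.5 ]), array([418.45, 210.5 ])] [[[205, 233], [195, 238], [193, 224], [203, 219]], [[221, 242], [211, 247], [211, 233], [221, 228]]]
tab top on z=.085 [ 0.4681 -0.2592  0.085 ]
tab top on z=.085 [ 0.4591 -0.3108  0.085 ]
scene tops [array([ 0.463 , -0.3139,  0.085 ]), array([ 0.4737, -0.26  ,  0.085 ])]
tri (array([ 0.47688948, -0.27326869,  0.10208676]), np.float64(0.04010648180998923))
tri (array([ 0.46986718, -0.26110574,  0.08213947]), np.float64(0.003702869511531788))
tri (array([ 0.46078451, -0.31300541,  0.083608  ]), np.float64(0.0046622661739250506))
tri (array([ 0.45377396, -0.30002195,  0.06419682]), np.float64(0.03354929402508656))
```

The cover is at about (0.465, -0.288) with its plate top 0.057–0.060 high and sides 124 x 84 as given, yaw about -11°. The tab midpoint agrees with this. The tray centre is at about (0.548, 0.023), yaw 13°. I'll start the transit.

```bash
python3 -m pendant '[{"dp":[-1,-1,0],"rotation":[0,0,-0.01],"jaw":1},{"dp":[-1,-1,0],"rotation":[0,0,-0.01],"jaw":1},{"dp":[-1,-1,0],"rotation":[0,0,-0.01],"jaw":1},{"dp":[-1,-1,0],"rotation":[0,0,-0.01],"jaw":1},{"dp":[-1,-1,0],"rotation":[0,0,-0.01],"jaw":1}]' 30
python3 -m pendant '[{"dp":[-1,-1,0],"rotation":[0,0,0],"jaw":1},{"dp":[-1,-1,0],"rotation":[0,0,0],"jaw":1},{"dp":[-1,-1,0],"rotation":[0,0,0],"jaw":1},{"dp":[-1,-1,0],"rotation":[0,0,0],"jaw":1},{"dp":[-1,-1,0],"rotation":[0,0,0],"jaw":1}]'
```

```text
time: 0.72
ee_pos: [0.2679, 0.4192, 0.2227]
eef_rot: [0.1, 0.995, 0.0, 0.0]
ft_force: [-0.3, 1.1, 0.3]
width: 0.0871
grip_force: 0.0
time: 1.35
ee_pos: [0.385, 0.2441, 0.2225]
eef_rot: [0.099, 0.995, 0.0, -0.0]
ft_force: [-0.4, 0.6, 0.8]
width: 0.0873
grip_force: 0.0
```

```bash
python3 -m pendant '[{"dp":[-1,-1,0],"rotation":[0,0,0],"jaw":1},{"dp":[-1,-1,0],"rotation":[0,0,0],"jaw":1},{"dp":[-1,-1,0],"rotation":[0,0,0],"jaw":1},{"dp":[-1,-1,0],"rotation":[0,0,0],"jaw":1},{"dp":[-1,-1,0],"rotation":[0,0,0],"jaw":1}]'
python3 -m pendant '[{"dp":[-0.1,-1,0],"rotation":[0,0,0],"jaw":1},{"dp":[-0.1,-1,0],"rotation":[0,0,0],"jaw":1},{"dp":[-0.1,-1,0],"rotation":[0,0,0],"jaw":1},{"dp":[-0.1,-1,0],"rotation":[0,0,0],"jaw":1}]'
python3 -m pendant '[{"dp":[-0.1,-1,0],"rotation":[0,0,0],"jaw":1},{"dp":[-0.1,-1,0],"rotation":[0,0,0],"jaw":1},{"dp":[-0.1,-1,0],"rotation":[0,0,0],"jaw":1},{"dp":[-0.1,-1,0],"rotation":[0,0,0],"jaw":1},{"dp":[-0.1,-1,0],"rotation":[0,0,0],"jaw":1},{"dp":[-0.1,-1,0],"rotation":[0,0,0],"jaw":1}]'
cat > go.py <<'E'
import sys,numpy as np
from scipy.spatial.transform import Rotation as R
from bench import r
def go(p,ydeg):
    s=r.read_state();Q=R.from_quat(s["eef_rot"]);M=Q.as_matrix()
    d=M.T@(np.array(p)-s["ee_pos"]);a=np.radians(ydeg)
    want=R.from_matrix(np.c_[[np.sin(a)*-1,0,0],[0,0,0],[0,0,0]]*0+np.c_[[-np.sin(a)*-1*-1,0,0]]*0) if 0 else None
    y=np.array([np.cos(a),np.sin(a),0]);z=np.array([0,0,-1.]);W=R.from_matrix(np.c_[np.cross(y,z),y,z])
    print("time",s["time"],"pos",s["ee_pos"].round(4),"dp",(d/.15).round(3),"rot",((Q.inv()*W).as_rotvec()/2/np.pi).round(4),"w",s["width"],s["grip_force"],s["ft_force"].round(1))
E
sed -i '/want=/d' go.py
python3 -c "
from go import go;go((.465,-.2875,.064),78.8)"
```

```text
time: 1.98
ee_pos: [0.5029, 0.0686, 0.2222]
eef_rot: [0.098, 0.995, -0.0, -0.0]
ft_force: [-0.6, 0.1, -1.1]
width: 0.0868
grip_force: 0.0
time: 2.48
ee_pos: [0.4879, -0.0812, 0.2225]
eef_rot: [0.098, 0.995, 0.0, 0.0]
ft_force: [1.0, 0.7, 0.8]
width: 0.0863
grip_force: 0.0
time: 3.22
ee_pos: [0.4742, -0.2297, 0.2223]
eef_rot: [0.096, 0.995, 0.0, -0.0]
ft_force: [0.5, -1.0, -0.2]
width: 0.0871
grip_force: 0.0
time 3.225 pos [ 0.4742 -0.2297  0.2223] dp [-0.014 -0.391  1.055] rot [ 0.0001 -0.      0.0005] w 0.08710883067360543 0.0 [ 0.5 -1.  -0.2]
```

```bash
python3 -m pendant '[{"dp":[-0.014,-0.39,0],"rotation":[0,0,0],"jaw":1},{"dp":[-0.014,-0.39,0.4],"rotation":[0,0,0],"jaw":1},{"dp":[-0.014,-0.39,0.8],"rotation":[0,0,0],"jaw":1},{"dp":[-0.014,-0.39,0.8],"rotation":[0,0,0],"jaw":1},{"dp":[-0.014,-0.39,0.8],"rotation":[0,0,0],"jaw":1}]'
python3 - <<'E'
from go import go;go((.465,-.2875,.063),78.8)
from bench import camera
import cv2,numpy as np
i=camera("scene")["image"][130:310,110:350];cv2.imwrite("pics/hover.png",cv2.resize(i,None,fx=3,fy=3,interpolation=2)[:,:,::-1])
E
```

```text
time: 3.85
ee_pos: [0.4653, -0.2898, 0.1046]
eef_rot: [0.097, 0.995, -0.0, 0.001]
ft_force: [0.4, 0.5, -0.1]
width: 0.087
grip_force: 0.0
time 3.85 pos [ 0.4653 -0.2898  0.1046] dp [0.006 0.015 0.278] rot [-0.0001  0.0003  0.0001] w 0.0869785889727126 0.0 [ 0.4  0.5 -0.1]
```

View pics/hover.png

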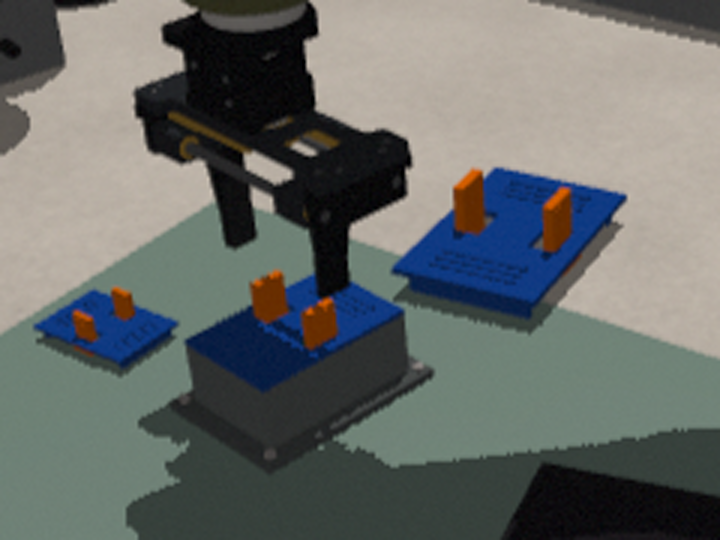

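The picture shows the open fingers above and on either side of the tabs, at about (270,295) and (320,322) in the crop, closing along the tabs' line. Going down.

```bash
python3 -m pendant '[{"dp":[0.005,0.012,0.1],"rotation":[0,0,0],"jaw":1},{"dp":[0.005,0.012,0.2],"rotation":[0,0,0],"jaw":1},{"dp":[0.005,0.012,0.275],"rotation":[0,0,0],"jaw":1},{"dp":[0.005,0.012,0.275],"rotation":[0,0,0],"jaw":1},{"dp":[0.005,0.012,0.275],"rotation":[0,0,0],"jaw":1}]'
python3 - <<'E'
from go import go;go((.465,-.2875,.063),78.8)
E
```

```text
time: 4.53
ee_pos: [0.4637, -0.2881, 0.0614]
eef_rot: [0.098, 0.995, -0.0, 0.0]
ft_force: [-0.2, 0.4, 0.7]
width: 0.0869
grip_force: 0.0
time 4.525 pos [ 0.4637 -0.2881  0.0614] dp [-0.008  0.006 -0.011] rot [-0.      0.     -0.0001] w 0.08690611296279502 0.0 [-0.2  0.4  0.7]
```

No contact. Close.

```bash
python3 -m pendant '[{"dp":[0,0,-0.01],"rotation":[0,0,0],"jaw":0.6},{"dp":[0,0,-0.01],"rotation":[0,0,0],"jaw":0.3},{"dp":[0,0,-0.01],"rotation":[0,0,0],"jaw":0.3},{"dp":[0,0,-0.01],"rotation":[0,0,0],"jaw":0.3},{"dp":[0,0,-0.01],"rotation":[0,0,0],"jaw":0.3},{"dp":[0,0,-0.01],"rotation":[0,0,0],"jaw":0.3},{"dp":[0,0,-0.01],"rotation":[0,0,0],"jaw":0.3},{"dp":[0,0,-0.01],"rotation":[0,0,0],"jaw":0.3}]' 30
```

```text
time: 5.52
ee_pos: [0.4638, -0.2878, 0.0629]
eef_rot: [0.098, 0.995, 0.0, 0.0]
ft_force: [-0.0, 0.2, 3.5]
width: 0.043
grip_force: 30.0
```

Both tabs are fully in: width 43–44 mm, 30 N grip. Lift straight up.

```bash
python3 -m pendant '[{"dp":[0,0,-0.05],"rotation":[0,0,0],"jaw":0.3},{"dp":[0,0,-0.1],"rotation":[0,0,0],"jaw":0.3},{"dp":[0,0,-0.15],"rotation":[0,0,0],"jaw":0.3},{"dp":[0,0,-0.25],"rotation":[0,0,0],"jaw":0.3},{"dp":[0,0,-0.4],"rotation":[0,0,0],"jaw":0.3},{"dp":[0,0,-0.4],"rotation":[0,0,0],"jaw":0.3},{"dp":[0,0,-0.4],"rotation":[0,0,0],"jaw":0.3}]'
python3 - <<'E'
from go import go;go((.548,.023,.13),103.2)
from bench import camera
import cv2
i=camera("scene")["image"][130:310,110:350];cv2.imwrite("pics/lift.png",cv2.resize(i,None,fx=3,fy=3,interpolation=2)[:,:,::-1])
E
```

```text
time: 6.4
ee_pos: [0.4636, -0.2875, 0.1225]
eef_rot: [0.098, 0.995, 0.0, -0.0]
ft_force: [0.6, 0.6, -2.1]
width: 0.0428
grip_force: 30.0
time 6.4 pos [ 0.4636 -0.2875  0.1225] dp [-0.149  2.14  -0.049] rot [ 0.0001 -0.     -0.0678] w 0.0428191153633974 29.99982458057275 [ 0.6  0.6 -2.1]
```

View pics/lift.png

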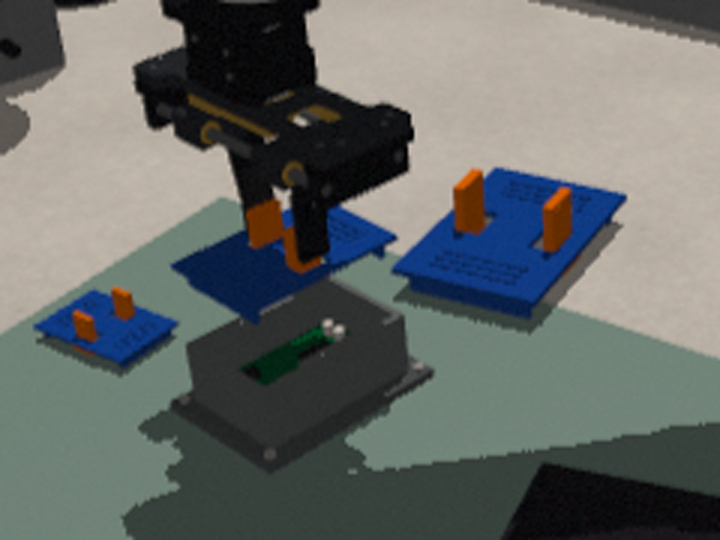

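The cover hangs level in the fingers, plate centre at about (285,260) in the crop, and the board shows in the open housing at (290,350). Carry it to the tray.

```bash
python3 -m pendant '[{"dp":[0,0.2,0],"rotation":[0,0,0],"jaw":0.3},{"dp":[-0.03,0.5,0],"rotation":[0,0,0],"jaw":0.3},{"dp":[-0.07,0.8,0],"rotation":[0,0,0],"jaw":0.3},{"dp":[-0.07,1,0],"rotation":[0,0,0],"jaw":0.3}]'
python3 -m pendant '[{"dp":[-0.02,0.3,0],"rotation":[0,0,-0.01],"jaw":0.3},{"dp":[-0.05,0.6,0],"rotation":[0,0,-0.025],"jaw":0.3},{"dp":[-0.07,0.9,0],"rotation":[0,0,-0.04],"jaw":0.3},{"dp":[-0.08,1,0],"rotation":[0,0,-0.055],"jaw":0.3},{"dp":[-0.08,1,0],"rotation":[0,0,-0.068],"jaw":0.3},{"dp":[-0.08,1,0],"rotation":[0,0,-0.068],"jaw":0.3}]'
python3 - <<'E'
from go import go;go((.548,.023,.12),103.2)
E
```

```text
time: 6.95
ee_pos: [0.5034, -0.1403, 0.122]
eef_rot: [0.097, 0.995, 0.0, -0.001]
ft_force: [0.4, 0.3, -1.0]
width: 0.0431
grip_force: 30.0
time: 7.7
ee_pos: [0.5437, 0.002, 0.122]
eef_rot: [-0.115, 0.993, -0.0, -0.001]
ft_force: [-0.9, -0.4, -0.4]
width: 0.0431
grip_force: 30.0
time 7.7 pos [0.5437 0.002  0.122 ] dp [-0.06   0.13   0.013] rot [ 0.     -0.0002  0.0001] w 0.04305689928282962 29.999052431958262 [-0.9 -0.4 -0.4]
```

```bash
python3 -m pendant '[{"dp":[-0.06,0.13,0.1],"rotation":[0,0,0],"jaw":0.3},{"dp":[-0.06,0.13,0.3],"rotation":[0,0,0],"jaw":0.3},{"dp":[-0.06,0.13,0.45],"rotation":[0,0,0],"jaw":0.3},{"dp":[-0.06,0.13,0.55],"rotation":[0,0,0],"jaw":0.3},{"dp":[-0.06,0.13,0.55],"rotation":[0,0,0],"jaw":0.3},{"dp":[-0.06,0.13,0.55],"rotation":[0,0,0],"jaw":0.3}]'
python3 - <<'E'
from go import go;go((.548,.023,.026),103.2)
from bench import camera
import cv2
i=camera("scene")["image"][230:410,210:450];cv2.imwrite("pics/tray.png",cv2.resize(i,None,fx=3,fy=3,interpolation=2)[:,:,::-1])
E
```

```text
time: 8.45
ee_pos: [0.549, 0.0232, 0.0409]
eef_rot: [-0.115, 0.993, 0.0, 0.0]
ft_force: [-0.8, -0.5, -1.0]
width: 0.0429
grip_force: 30.0
time 8.45 pos [0.549  0.0232 0.0409] dp [0.007 0.    0.099] rot [0.     0.0002 0.0001] w 0.04289562083534257 29.999803152641107 [-0.8 -0.5 -1. ]
```

View pics/tray.png

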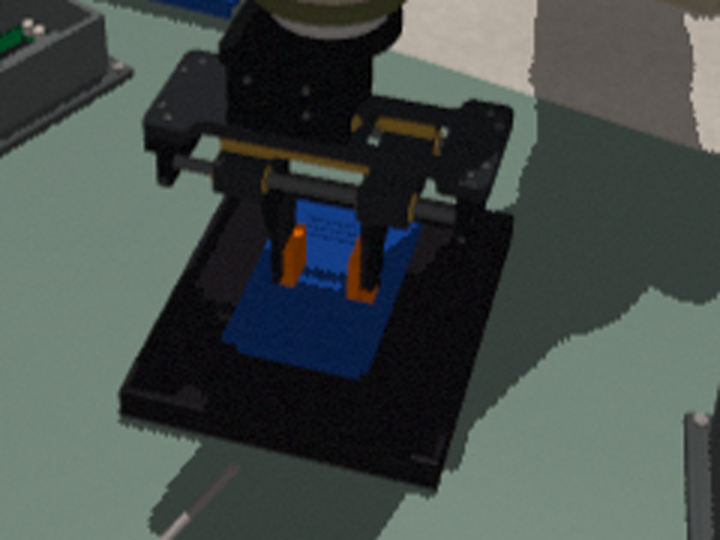

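The cover, plate centre at about (320,290) in the crop, hangs level and square inside the tray walls. Lower it to contact.

```bash
python3 -m pendant '[{"dp":[0,0,0.03],"rotation":[0,0,0],"jaw":0.3},{"dp":[0,0,0.06],"rotation":[0,0,0],"jaw":0.3},{"dp":[0,0,0.085],"rotation":[0,0,0],"jaw":0.3},{"dp":[0,0,0.085],"rotation":[0,0,0],"jaw":0.3}]'
python3 -m pendant '[{"dp":[0,0,0.01],"rotation":[0,0,0],"jaw":0.3},{"dp":[0,0,0.015],"rotation":[0,0,0],"jaw":0.3},{"dp":[0,0,0.015],"rotation":[0,0,0],"jaw":0.3}]'
```

```text
time: 9.0
ee_pos: [0.5482, 0.023, 0.0271]
eef_rot: [-0.115, 0.993, -0.0, -0.0]
ft_force: [0.1, -0.1, -0.7]
width: 0.0432
grip_force: 30.0
time: 9.38
ee_pos: [0.5486, 0.0231, 0.0258]
eef_rot: [-0.115, 0.993, 0.0, 0.0]
ft_force: [-3.0, 0.1, 7.1]
width: 0.0431
grip_force: 30.0
```

Contact at 7 N, at the expected height. Release and back off.

```bash
python3 -m pendant '[{"dp":[0,0,-0.005],"rotation":[0,0,0],"jaw":0.6},{"dp":[0,0,-0.005],"rotation":[0,0,0],"jaw":0.8},{"dp":[0,0,-0.005],"rotation":[0,0,0],"jaw":1},{"dp":[0,0,-0.005],"rotation":[0,0,0],"jaw":1},{"dp":[0,0,-0.005],"rotation":[0,0,0],"jaw":1},{"dp":[0,0,-0.005],"rotation":[0,0,0],"jaw":1},{"dp":[0,0,-0.005],"rotation":[0,0,0],"jaw":1},{"dp":[0,0,-0.005],"rotation":[0,0,0],"jaw":1}]'
python3 -m pendant '[{"dp":[0,0,-0.1],"rotation":[0,0,0],"jaw":1},{"dp":[0,0,-0.3],"rotation":[0,0,0],"jaw":1},{"dp":[0,0,-0.6],"rotation":[0,0,0],"jaw":1},{"dp":[0,0,-1],"rotation":[0,0,0],"jaw":1},{"dp":[0,0,-1],"rotation":[0,0,0],"jaw":1},{"dp":[0,0,-1],"rotation":[0,0,0],"jaw":1},{"dp":[0,0,-1],"rotation":[0,0,0],"jaw":1}]'
python3 - <<'E'
from go import go;go((.548,.023,.026),103.2)
from bench import camera
import cv2
i=camera("scene")["image"][180:460,200:560];cv2.imwrite("pics/end.png",cv2.resize(i,None,fx=2,fy=2)[:,:,::-1])
E
```

```text
time: 10.38
ee_pos: [0.5485, 0.0231, 0.026]
eef_rot: [-0.115, 0.993, 0.0, 0.0]
ft_force: [-0.1, 0.8, 0.3]
width: 0.0864
grip_force: 0.0
time: 11.25
ee_pos: [0.5477, 0.0231, 0.1751]
eef_rot: [-0.115, 0.993, -0.0, -0.001]
ft_force: [0.3, 0.7, -0.3]
width: 0.0873
grip_force: 0.0
time 11.25 pos [0.5477 0.0231 0.1751] dp [-0.003 -0.001  0.994] rot [ 0.     -0.0003  0.0001] w 0.08730267792580597 0.0 [ 0.3  0.7 -0.3]
```

View pics/end.png

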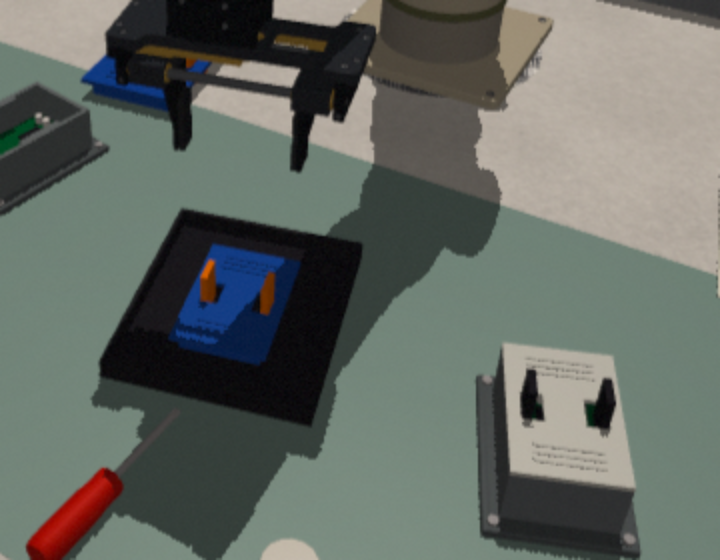

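The cover stands flat and released in the tray, centred at about (237,305) in the crop. The fingers are clear, and the grey cover at (565,420) is still clipped on. Handing in.

```bash
python3 -c "
from bench import r;print(r.close_job())"
```

```text
the job is handed in; nothing more can be done
None
```

The blue cover was unclipped, lifted off and set down flat and right way up in the black tray, the grey cover was left clipped on, and the job was handed in after about 11 s; no verdict came back.

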